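# Open the candling lamp and seat the egg-cup head

### The job

Get the candling lamp ready: swing the brass shutter up by its lever all the way back until it rests on its stop, then set the blue egg-cup head gently onto the lamp base, large hole over the large peg, fully home and flat, with the shutter still open. Do not drop the head, and do not push or tip any of the other things on the table.

Things in the scene. Friction and masses are not known exactly. Their poses are not given: they have to be found in the camera images.
- lamp_base: Grey steel lamp base fixed to the table; place and yaw vary. Origin on the table under the centre of the round aperture. Block 30 mm high, x -47 to +77 mm, y -85 to +85 mm; a switch housing 60 mm high stands at x -30 to +60, y +85 to +125 mm. Two upright alignment pegs on its top at x = 0, y = +55 and -55 mm (see big_peg). -x is the lever's side and roughly faces the robot.
- seat (a point): Centre of the aperture on the lamp base's top face (30 mm above the table), axes as lamp_base: where the origin of the seated head belongs.
- big_peg (a point): Foot of the large brass peg on the base's top face, at lamp_base y = +55 mm, diameter 16 mm. The small steel peg, diameter 10 mm, stands at y = -55 mm. Both are 24 mm tall: straight for 15 mm, then tapered by 4 mm in radius.
- shutter (a joint): Hinge of the brass shutter, rad: 0 = shut over the aperture, 2.0 = leaning back on its stop. Let go below about 1.5 it falls shut, above about 1.7 it falls onto the stop. Brass plate 98 mm long, 60 mm wide, 6 mm thick, lying on the base between the pegs; a steel lever goes on from it towards -x of the base. About 0.25 kg.
- shutter_grip (a point): Centre of the black plastic grip at the end of the lever: grip 40 mm long along the lever, 16 mm wide (along lamp_base y), 16 mm thick. 142 mm from the hinge; when shut it lies at lamp_base (-80, 0, +40) mm, clear of the block's front edge.
- shutter_hinge (a point): Point on the hinge axis, at lamp_base (+62, 0, +36) mm; the axis is lamp_base y, and the grip rises from the -x side over the top to +x.
- cup_head: Blue ceramic egg-cup head, about 0.4 kg, upright, any yaw, left or right of the base. Origin under the middle of its flange. Flange 64 (x) by 150 (y) by 14 mm, with two peg holes (see big_hole) and a middle opening. On it an upright open octagonal cup with a white rim, 56 mm across flats, from 14 to 90 mm above the underside; flats face +x, +y and every 45 degrees.
- big_hole (a point): Centre of the large through hole at the flange's underside, cup_head y = +55 mm, diameter 18.5 mm; a brass strip marks this end. The small hole, diameter 12.5 mm, is at y = -55 mm.
- jar: Bystander: amber glass jar, 56 mm diameter, 85 mm tall, close beside the head. Origin under its centre.
- stamp: Bystander: steel egg stamp standing upright, 50 mm diameter at the foot, 82 mm tall, close on the other side of the head. Origin under its centre.
- dish: Bystander: pewter dish, 132 mm diameter, 26 mm high, with one brown egg standing in it to 63 mm. Origin under its centre.
- egg_tray: Bystander: white plastic egg tray 150 (x) by 210 (y) by 35 mm with eggs up to 62 mm high. Origin under its centre.
- magnifier: Bystander: glass magnifier lying flat, ring 100 mm diameter about the origin, wooden handle reaching to +y 148 mm, 16 mm high.
- spray: Bystander: tall green bottle, 64 mm diameter, 190 mm tall. Origin under its centre.
- ink_tin: Bystander: flat blue tin 60 (x) by 90 (y) by 22 mm. Origin under its centre.

How it is judged:
On the way, in this order (a step that is already met when the one before it is completed fails the run):
1. the shutter rests open on its stop, let go, with the head not yet on the base (value of joint shutter above 1.9 rad and contact force between the fingers and shutter below 0.2 N and horizontal distance between cup_head and seat above 0.06 m), for 0.2 s.
2. the egg-cup head is seated on both pegs, flat on the lamp base (horizontal distance between cup_head and seat below 0.003 m and horizontal distance between big_hole and big_peg below 0.0035 m and z of cup_head in the frame of seat between -0.003 and 0.003 m and angle between cup_head's own z axis and vertical below 0.04 rad), for 0.2 s.
At the end, for the whole second after the job is handed in: The shutter rests open on its stop (joint above 1.9 rad), and the head stands on the lamp base: origin within 3 mm of the aperture's centre, large hole within 3.5 mm of the large peg, underside within 3 mm of the base's top, tilted less than 0.04 rad, released and at rest (all of step 2 and value of joint shutter above 1.9 rad and linear speed of cup_head below 0.02 m/s and velocity of joint shutter below 0.1 rad/s); the robot touches nothing.
It fails at once if the jar or the stamp is pushed more than 25 mm or tipped over (distance of any of jar, stamp from where it was at the start of the episode above 0.025 m or angle between any of jar, stamp's own z axis and vertical above 0.35 rad).
It fails at once if the dish, egg tray or magnifier is pushed more than 25 mm or tipped over (distance of any of dish, egg_tray, magnifier from where it was at the start of the episode above 0.025 m or angle between any of dish, egg_tray, magnifier's own z axis and vertical above 0.35 rad).
It fails at once if the bottle or the ink tin is pushed more than 25 mm or tipped over (distance of any of spray, ink_tin from where it was at the start of the episode above 0.025 m or angle between any of spray, ink_tin's own z axis and vertical above 0.35 rad).
It fails at once if the head is dropped or slammed onto the lamp base (over 60 N) (contact force between cup_head and lamp_base above 60 N).
It fails at once if the head is tipped over (angle between cup_head's own z axis and vertical above 0.8 rad).
It also fails if it takes over 61 s, if anything falls off the work surface, if the arm or the gripper's body presses on something with over 40 N, if the wrist force passes 120 N, or if a joint passes its speed limit or range.

### The arm

A 6-joint arm with a two-finger parallel gripper is mounted at the origin on the work surface. World frame = base frame: x ahead of the robot, y to its left, z up, the work surface at z = 0. Lengths are in m, angles in rad, forces in N, time in s.
With the tool pointing down it reaches from about 0.35 to 0.775 m from the base axis. Payload 5.5 kg.
Tool frame: the origin (TCP) lies midway between the tips of the shut fingers; the grasp point (between the pads) lies 19 mm behind it; z points along the fingers, y is the line along which they close (so a half turn about z gives the same grasp; the last joint's range is limited). The gripper opens to 85 mm and grips with 20 to 120 N. Pads are 22 mm wide; open, the fingers measure 114 mm over their backs; the gripper's body (76 mm by 85 mm) begins 54 mm behind the grasp point. The pads swing forward as they close: fully open they stand 13 mm farther back than shut.
Start: joints at [-1.432, 0.313, 0.046, 1.304, 0, 1.431], TCP at [0.158, -0.553, 0.231] pointing down, gripper open.
Joint ranges: [-2.76, 2.76], [-0.86, 1.69], [-1.03, 1.26], [-2.2, 2.34], [-1.47, 1.5], [-3.14, 3.14]. Speed limits (rad/s): [2.57, 2.57, 3.14, 3.14, 3.14, 3.14].

### API

Orientations are given as a unit quaternion [w, x, y, z].
In Python, from rig import bot, imaging gives the robot as it stands.
- The arm moves only by the shell command python3 -m crank 'ROWS'. ROWS is a JSON object of lists of equal length, an entry for each row: "delta_pos": the shift along the world's x, y, z in mm, a list of three; "rot": the turn, a rotation vector about the world's x, y, z in rad, a list of three; "claw": the finger opening in mm, from 0 to 85.4. A call has 1 to 12 rows; each row shifts and turns the commanded pose from where the row before left it; what a row does not reach is not made up. A row lasts 1/10 s, in which the tool goes at most 50 mm and 8.59 degrees, less where a joint would pass 70% of its speed; a pose out of reach is approached as far as the arm can. A call with a gripper value outside its range is refused whole. The fingers move at their own pace and stop on an object; the grip force is fixed at half the most. Time passes only in rows, so rows that do not move let the fingers close. It gives the time, the measured TCP pose, the force, the opening and the grip force at its end, in the units of the state.
- bot.observe(): the state, without advancing time (a new reading comes with each control period).
- imaging.grab_frame(name): name is "scene" or "top" or "wrist"; returns a dict with "img" (400x640x3 uint8, red, green, blue), "z_map" (400x640 float32, m along the optical axis (not along the pixel's ray), 0 where there is no reading), "K" (3x3 intrinsics, pixels), "position" and "rotation" of the camera in the world. Camera axes: x right, y up, looking along -z (the intrinsics and any distortion apply to the point x, -y, -z); pixel columns grow to the right and rows downward; lengths in m; the calibration is good to about 2 mm. A picture is of the moment at which its call begins.
- bot.sign_off(): hands the job in; it is judged then, once.
The state is a dict: "clock": time; "joints": joint angles; "dq": joint speeds; "effort": joint torques, N m; "eef_pos": TCP position; "eef_rot": TCP orientation; "wrist_force": force on the tool from outside, world axes, zero at the start; "wrist_torque": the same for the moment, N m; "finger_gap": opening from 0.0 (shut) to 1.0 (fully open); "grip_force": force on a finger pad.
Only numpy, scipy, OpenCV 4.12 (cv2) and the standard library are available. Lean on these libraries where they do the work, as an engineer would, in place of code of your own. Each camera call takes 0.05 s, during which the arm holds its last target. There are 200 camera calls.

## Working session

There is one attempt and no reset: what is moved stays moved. The work goes in short steps, Python scripts to look and compute and a shell command to move; the robot and the scene stay as the last step left them, time stands still between calls to the robot, and variables do not carry over. Pictures are saved under pics/ and viewed, at most 10 in all, crops included, and the job is handed in when it is done.

```bash
ls; mkdir -p pics; python3 - <<'E'
from rig import bot, imaging
import cv2,numpy as np
print(bot.observe())
ims=[]
for n in ["scene","top"]:
    f=imaging.grab_frame(n); np.savez(f"pics/{n}0.npz",**{k:np.array(v) for k,v in f.items()}); cv2.imwrite(f"pics/{n}0.png",f["img"][:,:,::-1]); print(n,f["K"],f["position"],f["rotation"],[k for k in f])
E
```

```text
pics
{'clock': 0.0, 'joints': array([-1.43157990e+00,  3.14016513e-01,  4.49907986e-02,  1.30360659e+00,
        1.19326557e-05,  1.43119229e+00]), 'dq': array([ 0.000144  , -0.00062529,  0.0018262 ,  0.00092232,  0.00033676,
        0.00181429]), 'effort': array([-8.79477302e-04, -4.80629575e+01,  2.98530579e+01,  1.97017263e-02,
       -1.57771728e-04,  1.99026084e-05]), 'eef_pos': array([ 0.15817342, -0.55228855,  0.23040454]), 'eef_rot': array([-9.17985109e-04,  9.90297706e-01,  1.38959028e-01,  6.14423972e-06]), 'wrist_force': array([-0.18783498, -0.75369453, -0.68489618]), 'wrist_torque': array([ 0.01982984, -0.02012422, -0.01564886]), 'grip_force': 0.0, 'finger_gap': 1.0024314072431066}
scene [[447.77414531   0.         317.77095338]
 [  0.         447.77414531 198.82980403]
 [  0.           0.           1.        ]] [ 0.99549079 -0.6733584   0.81580458] [0.88193896 0.39345357 0.09976411 0.23963531] ['img', 'z_map', 'K', 'position', 'rotation']
top [[443.16013593   0.         315.51191985]
 [  0.         443.16013593 200.77817704]
 [  0.           0.           1.        ]] [0.37489125 0.03832764 1.12033102] [ 0.71415693  0.05978142 -0.06252362 -0.69461994] ['img', 'z_map', 'K', 'position', 'rotation']
```

View pics/top0.png

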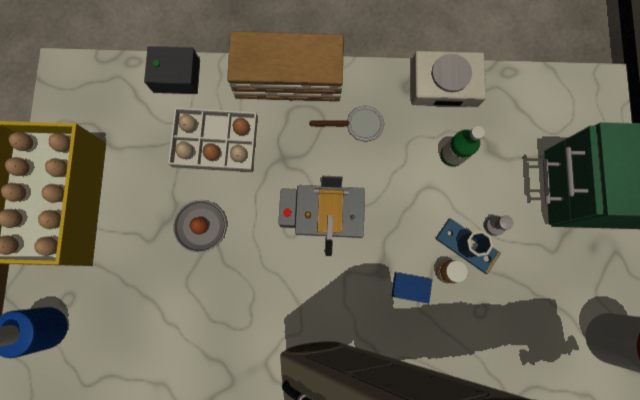

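View pics/scene0.png

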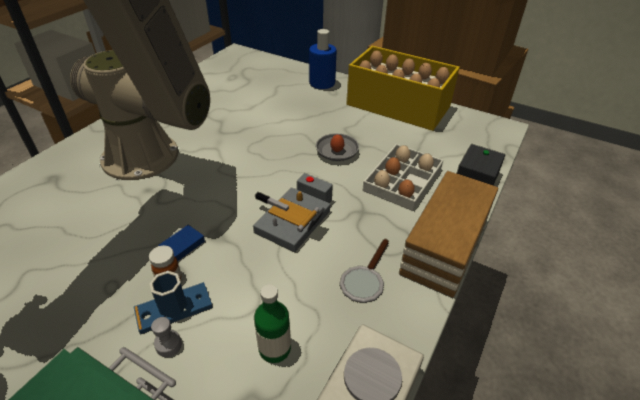

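The top view shows the base at about (330,212), its grip at (328,247) and the big peg at (308,215). The head is at (468,246) with its brass-strip end at (492,265), the jar at (453,271), the stamp at (499,225) and the ink tin at (412,288). The scene view shows the same layout, with the head at (172,300) and its strip end at (138,318).

```bash
cat > h.py <<'E'
import numpy as np,cv2
from scipy.spatial.transform import Rotation as R
def load(n): return dict(np.load(f"pics/{n}.npz"))
def grab(n,save):
    from rig import imaging
    f=imaging.grab_frame(n); np.savez(f"pics/{save}.npz",**{k:np.array(v) for k,v in f.items()}); cv2.imwrite(f"pics/{save}.png",f["img"][:,:,::-1]); return f
def rot(f): 
    q=np.array(f["rotation"])
    return q if q.shape==(3,3) else R.from_quat(q[[1,2,3,0]]).as_matrix()
def cloud(f):
    K=f["K"];d=f["z_map"];v,u=np.mgrid[:d.shape[0],:d.shape[1]]
    c=np.stack([(u-K[0,2])/K[0,0]*d,-(v-K[1,2])/K[1,1]*d,-d],-1)
    P=c@rot(f).T+np.array(f["position"]); P[d==0]=np.nan; return P
def hits(f,u,v,z):  # pixel ray at height z
    K=f["K"];r=rot(f)@np.array([(u-K[0,2])/K[0,0],-(v-K[1,2])/K[1,1],-1]);p=np.array(f["position"]);return p+r*(z-p[2])/r[2]
def rect(p):
    (c,s,a)=cv2.minAreaRect((p*1000).astype(np.float32)); return np.round(c,1),np.round(s,1),round(a,2)
E
python3 - <<'E'
from h import *
for n in ["top0","scene0"]:
    f=load(n);P=cloud(f);img=f["img"].astype(int);hsv=cv2.cvtColor(f["img"],cv2.COLOR_RGB2HSV)
    x,y,z=P[...,0],P[...,1],P[...,2]
    t=(abs(x-.3)<.02)&(abs(y-.2)<.02); print(n,"table z",np.nanmedian(z[t]))
    reg=(abs(x-.35)<.13)&(abs(y-0)<.15)
    m=reg&(z>.022)&(z<.036)&(hsv[...,1]<60); print("base",m.sum(),rect(P[m][:,:2]))
    m=reg&(z>.05)&(z<.07); print("z50-70",m.sum(),rect(P[m][:,:2]),np.nanmedian(z[m]))
    # colors near head
    reg=(abs(x-.27)<.13)&(abs(y+.33)<.13)
    blue=reg&(hsv[...,0]>95)&(hsv[...,0]<120)&(hsv[...,1]>100)
    m=blue&(z>.007)&(z<.019); print("flange",m.sum(),rect(P[m][:,:2]),np.median(z[m]))
    m=reg&(z>.083)&(z<.095); print("rim",m.sum(),rect(P[m][:,:2]))
    for z0 in (.03,.05,.07,.08):
        m=reg&(abs(z-z0)<.006); 
        k,l,s,c=cv2.connectedComponentsWithStats(m.astype(np.uint8))
        for i in range(1,k):
            if s[i,4]>15: print(z0,c[i].round(),s[i,4],np.nanmean(P[l==i],0).round(4),rect(P[l==i][:,:2]))
    cv2.imwrite(f"pics/{n}c.png",cv2.resize(f["img"][170:300,270:520,::-1] if n=="top0" else f["img"][160:360,120:340,::-1],None,fx=3,fy=3,interpolation=cv2.INTER_CUBIC))
E
```

```text
top0 table z -0.0006612013710503017
base 1 (array([443.6,  10.3]), array([0., 0.]), 0.0)
z50-70 9 (array([447.6,   2.5]), array([28.7, 12. ]), 0.82) 0.05091442978604288
flange 63 (array([ 356.4, -225.2]), array([47.9, 57.5]), 81.81) 0.018032424418487736
rim 123 (array([ 388.4, -292.4]), array([46.4, 22.1]), 88.39)
0.05 [444. 277.] 27 [ 0.3854 -0.2754  0.0511] (array([ 384.3, -277.1]), array([33.6,  7.3]), 45.57)
0.08 [456. 276.] 143 [ 0.3898 -0.2924  0.0833] (array([ 388.4, -294.1]), array([49.8, 22.2]), 88.61)
scene0 table z 0.0032314038828900604
base 13 (array([473.3, -32.1]), array([35.7, 87.6]), 29.26)
z50-70 37 (array([455.3,   1.5]), array([43.2, 16.8]), 1.01) 0.05116018929498478
flange 63 (array([ 384.1, -223.3]), array([46.4,  5.3]), 81.55) 0.013315836952429994
rim 172 (array([ 386.6, -293.6]), array([26.7, 49.6]), 0.16)
0.03 [178. 244.] 141 [ 0.3614 -0.2179  0.0253] (array([ 356.2, -220.8]), array([45.8, 58.6]), 83.75)
0.08 [151. 261.] 17 [ 0.3922 -0.3147  0.0824] (array([ 390.7, -314. ]), array([ 5.4, 19.7]), 76.81)
```

View pics/top0c.png

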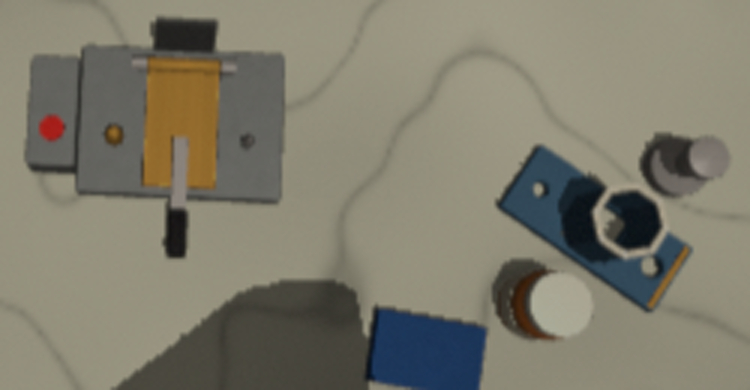

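The crop shows the base block with corners (83,45), (285,53), (280,203), (78,193) and the grip at (176,233). On the head, the small hole is at (540,189), the cup rim centre at (630,222), the big hole at (650,266) and the brass strip at (670,277). My regions were off, so I'll re-measure.

```bash
python3 - <<'E'
from h import *
f=load("top0")
g=lambda u,v,z:(hits(f,270+(u+.5)/3-.5,170+(v+.5)/3-.5,z)*1000).round(1)[:2]
for n,u,v,z in [("c1",83,45,.03),("c2",285,53,.03),("c3",280,203,.03),("c4",78,193,.03),("bigpegtop",114,133,.054),("smallpeg",247,141,.054),("grip",176,233,.04),("smallhole",540,189,.014),("bighole",650,266,.014),("rim",630,222,.09),("f1",540,145,.014),("f2",691,247,.014),("f3",650,310,.014),("f4",497,205,.014),("jar",562,304,.085),("stamp",708,157,.082)]: print(n,g(u,v,z))
for n in ["top0","scene0"]:
    f=load(n);P=cloud(f);hsv=cv2.cvtColor(f["img"],cv2.COLOR_RGB2HSV)
    x,y,z=P[...,0],P[...,1],P[...,2]
    z0=np.nanmedian(z[(abs(x-.5)<.015)&(abs(y+.15)<.03)]); print(n,"table z",z0)
    reg=(abs(x-.5)<.15)&(abs(y)<.17)
    def comps(lbl,m,mn=12):
        k,l,s,c=cv2.connectedComponentsWithStats(m.astype(np.uint8))
        for i in range(1,k):
            if s[i,4]>=mn: print(lbl,c[i].round(),s[i,4],np.nanmedian(P[l==i],0).round(4),*rect(P[l==i][:,:2]))
    comps("base30",reg&(abs(z-.030)<.005),60)
    comps("sw60",reg&(abs(z-.06)<.005))
    comps("grip48",reg&(abs(z-.046)<.006))
    reg=(abs(x-.45)<.13)&(abs(y+.33)<.13)
    blue=reg&(hsv[...,0]>95)&(hsv[...,0]<120)&(hsv[...,1]>90)
    comps("flange",blue&(abs(z-.014)<.005),40)
    comps("tops",reg&(z>.075),12)
E
```

```text
c1 [605.5  83.5]
c2 [603.4 -85.8]
c3 [477.6 -82.7]
c4 [481.2  83.3]
bigpegtop [528.3  54.9]
smallpeg [524.8 -52.9]
grip [450.    2.4]
smallhole [ 496.8 -301.8]
bighole [ 435.4 -391.4]
rim [ 464.7 -347.7]
f1 [ 534.  -302.7]
f2 [ 452.  -426.2]
f3 [ 399.4 -390. ]
f4 [ 482.4 -265.6]
jar [ 400.5 -294.7]
stamp [ 518.4 -414.2]
top0 table z -0.000600507573882969
base30 [330. 210.] 2430 [5.444e-01 5.000e-04 2.980e-02] [544.1  11.1] [191.6 124.8] 88.45
sw60 [331. 180.] 49 [ 0.6138 -0.002   0.0604] [614.5  -0.9] [46.8  8.9] 88.56
sw60 [287. 206.] 581 [0.5458 0.1047 0.0594] [545.6 105.1] [40.2 90.6] 88.84
grip48 [332. 183.] 52 [ 0.6089 -0.0042  0.0464] [609.3  -1.9] [47.7  5.7] 86.84
grip48 [330. 191.] 93 [0.5905 0.0015 0.0416] [590.   -0.8] [84.3 10.3] 87.4
grip48 [307. 214.] 22 [0.527  0.0565 0.0474] [529.6  55.4] [15.  12.3] 1.44
grip48 [329. 236.] 225 [0.4725 0.0016 0.0457] [479.7   0.6] [15.4 97.8] 86.93
flange [459. 243.] 678 [ 0.4804 -0.3173  0.0134] [ 468.3 -343.3] [140.8  62.1] 55.94
flange [492. 254.] 48 [ 0.4467 -0.407   0.0133] [ 445.7 -405.2] [13.3 27.3] 59.98
tops [506. 222.] 154 [
[... 753 characters left out ...]
5893 -0.0022  0.043 ] [585.4   0.9] [86.7 18.9] 89.74
grip48 [314. 222.] 21 [ 0.61   -0.0163  0.0479] [611.8  -2.2] [48.6  8.5] 80.9
grip48 [274. 221.] 16 [ 0.5273 -0.0551  0.0456] [527.4 -54.9] [8.6 4.7] 54.34
flange [184. 252.] 56 [ 0.384  -0.2248  0.0135] [ 384.1 -223.3] [46.4  5.3] 81.55
flange [194. 301.] 642 [ 0.495  -0.3119  0.0155] [ 481.8 -323.7] [90.1 64.1] 56.25
flange [149. 314.] 374 [ 0.4391 -0.3836  0.0157] [ 435.2 -390.2] [54.5 61.9] 71.16
tops [161. 255.] 410 [ 0.4027 -0.2954  0.0866] [ 399.3 -293.9] [48.9 49.2] 16.81
tops [165. 285.] 478 [ 0.4662 -0.3494  0.089 ] [ 465.1 -347.2] [57.1 57.7] 10.93
tops [160. 325.] 245 [ 0.519  -0.4173  0.0807] [ 517.5 -416. ] [32.  32.8] 0.03
```

Findings, in mm:
- **Base:** seat about (527, 1), yaw about -1.4°.
- **Lever grip:** about (448, 2.5), z 40.
- **Head:** about (466, -347), yaw about 145.7°. The jar and stamp stand on its ±x sides.

The first move goes above the lever grip, with the tool turned so the fingers close along base y.

```bash
python3 -m crank '{"delta_pos":[[15,28,0],[15,28,0],[15,28,0],[15,28,0],[15,28,0],[15,28,0],[15,28,0],[15,28,0],[15,28,0],[15,28,0],[15,28,0],[15,28,0]],"rot":[[0,0,0.142],[0,0,0.142],[0,0,0.142],[0,0,0.142],[0,0,0.142],[0,0,0.142],[0,0,0.142],[0,0,0.142],[0,0,0.142],[0,0,0.142],[0,0,0.142],[0,0,0.142]],"claw":[85,85,85,85,85,85,85,85,85,85,85,85]}'
python3 -m crank '{"delta_pos":[[10,27,0],[10,27,0],[10,27,0],[10,27,0],[10,27,0],[10,27,0],[10,27,0],[10,27,0],[0,0,0],[0,0,0]],"rot":[[0,0,0.142],[0,0,0.142],[0,0,0.142],[0,0,0.142],[0,0,0.142],[0,0,0.142],[0,0,0.142],[0,0,0.142],[0,0,0],[0,0,0]],"claw":[85,85,85,85,85,85,85,85,85,85]}'
python3 - <<'E'
from h import *
from rig import bot
s=bot.observe();print(s["joints"].round(3),s["eef_pos"],R.from_quat(s["eef_rot"][[1,2,3,0]]).as_matrix().round(3))
f=grab("wrist","w1");print(f["position"],f["rotation"])
E
```

```text
clock: 1.3
eef_pos: [0.3384, -0.2155, 0.2311]
eef_rot: [-0.0, 0.545, 0.838, 0.0]
wrist_force: [-0.0, -0.4, -0.2]
finger_gap: 0.992
grip_force: 0.0
clock: 2.3
eef_pos: [0.4179, -0.0003, 0.231]
eef_rot: [-0.001, 0.011, 1.0, -0.0]
wrist_force: [0.5, 0.4, -0.2]
finger_gap: 0.997
grip_force: 0.0
[-0.193  0.01  -0.32   1.242 -0.    -0.171] [ 4.17926734e-01 -3.36292774e-04  2.30954129e-01] [[-1.     0.022 -0.001]
 [ 0.022  1.    -0.   ]
 [ 0.001 -0.    -1.   ]]
[ 3.39795711e-01 -3.12016746e-04  3.72274490e-01] [ 0.70665532 -0.10903254 -0.10656548  0.69093702]
```

View pics/w1.png

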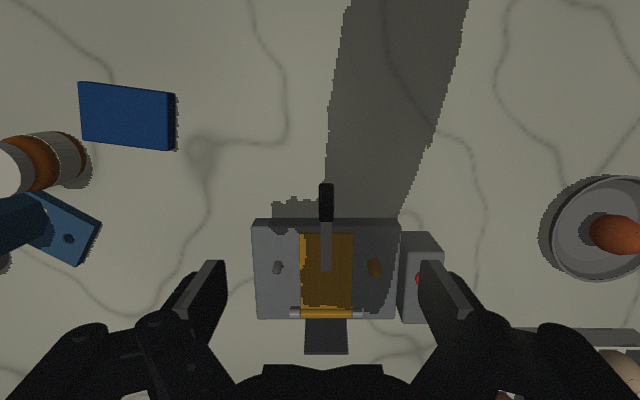

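The wrist picture shows the base between the fingers: grip at (326,203), big peg (375,267), small peg (278,267), block corners (252,219), (400,219), (397,318), (257,319). I'll locate these precisely.

```bash
cat >> h.py <<'E'
def comps(P,lbl,m,mn=12):
    k,l,s,c=cv2.connectedComponentsWithStats(m.astype(np.uint8))
    for i in range(1,k):
        if s[i,4]>=mn: print(lbl,c[i].round(),s[i,4],np.nanmedian(P[l==i],0).round(4),*rect(P[l==i][:,:2]))
E
python3 - <<'E'
from h import *
f=load("w1");P=cloud(f);x,y,z=np.moveaxis(P,-1,0)
reg=(abs(x-.53)<.14)&(abs(y-.02)<.16)
print("table",np.nanmedian(z[(abs(x-.45)<.02)&(abs(y+.1)<.03)]))
comps(P,"base",reg&(abs(z-.03)<.004),100)
comps(P,"sw",reg&(abs(z-.06)<.003),50)
comps(P,"grip",reg&(abs(z-.048)<.004),20)
comps(P,"grip",reg&(abs(z-.048)<.004)&(x<.475),20)
comps(P,"peg",reg&(abs(z-.05)<.006)&(abs(abs(y)-.054)<.015)&(x<.57),8)
for n,u,v,zz in [("grip",326,203,.048),("big",375,265,.05),("small",277,265,.05),("bl",252,219,.03),("br",400,219,.03),("fr",397,319,.03),("fl",257,320,.03)]: print(n,(hits(f,u,v,zz)*1000).round(1))
E
```

```text
table -0.0014003810155746588
base [327. 269.] 8952 [0.532  0.0073 0.0286] [541.7  18.5] [208.4 125.3] 88.79
sw [416. 286.] 1262 [0.5397 0.0941 0.0585] [543.1 103.5] [39.4 89.6] 88.65
sw [326. 344.] 230 [ 0.612  -0.0022  0.06  ] [612.1  -2.8] [ 6.  49.3] 0.08
grip [326. 223.] 964 [0.4632 0.0005 0.0455] [4.767e+02 4.000e-01] [14.7 97.8] 88.54
grip [412. 265.] 253 [0.5009 0.0854 0.0477] [534.6  87.9] [34.7 94.3] 64.4
grip [375. 269.] 97 [0.5232 0.0531 0.0477] [524.8  53.5] [10.1 15. ] 18.97
grip [276. 271.] 45 [ 0.523  -0.0544  0.0472] [523.6 -55.1] [8.8 5.6] 63.4
grip [326. 334.] 287 [ 0.6076 -0.002   0.0481] [607.8  -2.1] [49.4  5.2] 88.9
grip [326. 206.] 585 [0.4491 0.001  0.0462] [451.4   1.1] [14.7 47.3] 88.54
peg [376. 271.] 137 [0.5245 0.0538 0.0491] [525.3  53.2] [11.1 14.9] 29.0
peg [276. 271.] 51 [ 0.523  -0.0548  0.0475] [523.6 -55.1] [8.8 5.6] 63.4
grip [446.    1.1  48. ]
big [517.4  52.9  50. ]
small [515.  -53.5  50. ]
bl [468.6 -80.7  30. ]
br [472.3  82.3  30. ]
fr [602.7  84.9  30. ]
fl [600.3 -85.9  30. ]
```

```bash
python3 -m crank '{"delta_pos":[[14,1,0],[14,1,-30],[0,0,-40],[0,0,-40],[0,0,-40],[0,0,-30],[0,0,-20],[0,0,-8],[0,0,0],[0,0,0]],"rot":[[0,0,0],[0,0,0],[0,0,0],[0,0,0],[0,0,0],[0,0,0],[0,0,0],[0,0,0],[0,0,0],[0,0,0]],"claw":[85,85,85,85,85,60,50,50,50,50]}'
python3 -m crank '{"delta_pos":[[0,0,0],[0,0,0],[0,0,0],[0,0,0],[0,0,0],[0,0,0],[0,0,0],[0,0,0],[0,0,0],[0,0,0]],"rot":[[0,0,0],[0,0,0],[0,0,0],[0,0,0],[0,0,0],[0,0,0],[0,0,0],[0,0,0],[0,0,0],[0,0,0]],"claw":[5,5,5,5,5,5,5,5,5,5]}'
```

```text
clock: 3.35
eef_pos: [0.4473, 0.0006, 0.0241]
eef_rot: [0.001, 0.012, 1.0, -0.0]
wrist_force: [0.0, -0.3, 1.0]
finger_gap: 0.586
grip_force: 0.0
clock: 4.35
eef_pos: [0.4473, 0.0026, 0.0246]
eef_rot: [0.001, 0.011, 1.0, 0.002]
wrist_force: [0.9, 6.0, 5.2]
finger_gap: 0.175
grip_force: 58.7
```

The grip is held. Now I'll swing it along the arc in stages, with the lever pivoting between the pads.

```bash
python3 -m crank '{"delta_pos":[[2,1,14],[3,0,14],[4,0,13],[6,0,13],[7,0,12],[8,0,12]],"rot":[[0,0,0],[0,0,0],[0,0,0],[0,0,0],[0,0,0],[0,0,0]],"claw":[5,5,5,5,5,5]}'
```

```text
clock: 4.95
eef_pos: [0.475, 0.0021, 0.1013]
eef_rot: [-0.001, 0.011, 1.0, -0.0]
wrist_force: [1.9, -1.4, -7.5]
finger_gap: 0.171
grip_force: 58.5
```

```bash
python3 -m crank '{"delta_pos":[[9,0,11],[10,0,10],[11,0,9],[12,0,7],[13,-1,6],[13,0,5],[14,0,4]],"rot":[[0,0,0],[0,0,0],[0,0,0],[0,0,0],[0,0,0],[0,0,0],[0,0,0]],"claw":[5,5,5,5,5,5,5]}'
```

```text
clock: 5.65
eef_pos: [0.556, 0.0004, 0.1533]
eef_rot: [-0.002, 0.012, 1.0, -0.001]
wrist_force: [-4.4, -4.9, -2.6]
finger_gap: 0.174
grip_force: 62.4
```

```bash
python3 -m crank '{"delta_pos":[[14,-1,2],[14,0,1],[14,-1,0],[14,0,-2],[14,0,-3],[13,0,-5],[0,0,0],[0,0,0]],"rot":[[0,0,0],[0,0,0],[0,0,0],[0,0,0],[0,0,0],[0,0,0],[0,0,0],[0,0,0]],"claw":[5,5,5,5,5,5,5,5]}'
python3 - <<'E'
from h import *
f=grab("scene","s2");cv2.imwrite("pics/s2c.png",cv2.resize(f["img"][100:260,220:400,::-1],None,fx=3,fy=3))
E
```

```text
clock: 6.45
eef_pos: [0.6406, -0.0015, 0.1466]
eef_rot: [-0.0, 0.012, 1.0, -0.001]
wrist_force: [-2.9, -4.1, 2.1]
finger_gap: 0.173
grip_force: 60.1
```

View pics/s2c.png

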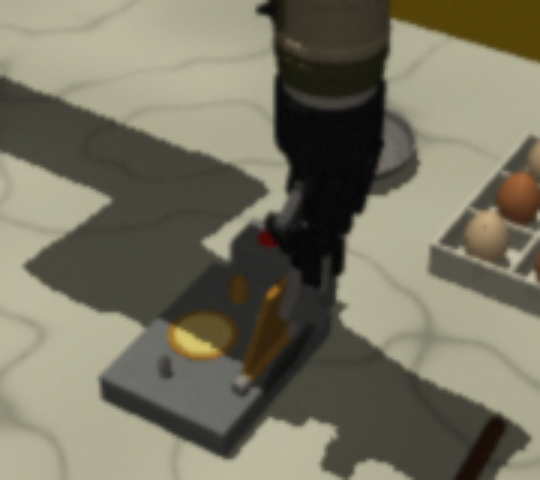

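The crop shows the shutter leaning past vertical in the gripper, with the lit aperture exposed at (202,335). The big peg is at (238,290) and the small peg at (166,366). I'll release, retreat upward, then go back to look down at the base.

```bash
python3 -m crank '{"delta_pos":[[0,0,0],[0,0,0],[0,0,0],[0,0,0],[0,0,15],[0,0,30],[0,0,30],[0,0,30],[-40,0,20],[-45,0,0],[-45,0,0],[-45,0,0]],"rot":[[0,0,0],[0,0,0],[0,0,0],[0,0,0],[0,0,0],[0,0,0],[0,0,0],[0,0,0],[0,0,0],[0,0,0],[0,0,0],[0,0,0]],"claw":[45,45,45,45,45,45,60,85,85,85,85,85]}'
python3 -m crank '{"delta_pos":[[-10,0,0],[0,0,0],[0,0,0]],"rot":[[0,0,0],[0,0,0],[0,0,0]],"claw":[85,85,85]}'
python3 - <<'E'
from h import *
from rig import bot
print(bot.observe()["eef_pos"])
for n,s in [("wrist","w3"),("top","t3"),("scene","s3")]:
    f=grab(n,s);P=cloud(f);x,y,z=np.moveaxis(P,-1,0);hsv=cv2.cvtColor(f["img"],cv2.COLOR_RGB2HSV)
    reg=(abs(x-.53)<.14)&(abs(y-.02)<.16)
    print(n,"table",np.nanmedian(z[(abs(x-.45)<.02)&(abs(y+.1)<.03)]))
    comps(P,"base",reg&(abs(z-.03)<.004),100)
    comps(P,"sw",reg&(abs(z-.06)<.003),50)
    comps(P,"peg",reg&(abs(z-.048)<.008)&(abs(abs(y)-.054)<.015)&(x<.56),8)
    comps(P,"lever",(abs(x-.63)<.1)&(abs(y)<.05)&(z>.1)&(z<.25),10)
    comps(P,"yellow",reg&(hsv[...,0]>12)&(hsv[...,0]<35)&(hsv[...,1]>120)&(abs(z-.02)<.02),40)
    if n=="wrist": cv2.imwrite("pics/w3c.png",cv2.resize(f["img"][150:350,190:450,::-1],None,fx=3,fy=3,interpolation=cv2.INTER_CUBIC))
E
```

```text
clock: 7.7
eef_pos: [0.4647, -0.0006, 0.2714]
eef_rot: [0.0, 0.011, 1.0, 0.0]
wrist_force: [-0.6, -1.1, 0.8]
finger_gap: 0.992
grip_force: 0.0
clock: 8.0
eef_pos: [0.4577, -0.001, 0.2719]
eef_rot: [0.001, 0.011, 1.0, -0.0]
wrist_force: [0.5, -0.1, 0.0]
finger_gap: 0.997
grip_force: 0.0
[ 0.4576893  -0.0009978   0.27188848]
wrist table 0.0011603060368815532
base [326. 223.] 11489 [ 5.323e-01 -2.000e-04  2.870e-02] [541.1  18.2] [208.2 123.8] 88.59
sw [415. 236.] 2094 [0.5391 0.1022 0.0586] [542.7 103.7] [39.4 89.2] 88.4
sw [326. 279.] 226 [ 0.5933 -0.0014  0.0598] [592.8  -2. ] [59.5  5.3] 88.74
peg [371. 222.] 140 [0.5244 0.0532 0.0479] [525.2  53.7] [12.2 15.1] 18.11
peg [279. 222.] 59 [ 0.5229 -0.055   0.0466] [523.4 -55.1] [9.4 7. ] 66.61
lever [326. 333.] 2048 [ 0.6205 -0.0028  0.1195] [625.   -2.8] [59.9 28.8] 87.51
yellow [325. 217.] 647 [ 5.237e-01 -5.000e-04  2.960e-02] [ 5.263e+02 -4.000e-01] [58.2 58.9] 87.92
yellow [325. 263.] 221 [ 0.5832 -0.0023  0.0374] [583.5  -1.7] [59.6  4.7] 88.37
top table nan
base [298. 201.] 134 [0.567  0.08   0.0295] [558.   80.5] [12.1 95.5] 86.03
sw [287. 206.] 484 [0.5474 0.1055 0.0595] [545.5 105.1] [39.4 89.4] 88.96
scene table 0.0032119242815527027
base [287. 217.] 1595 [ 0.5384 -0.0253  0.0322] [542.4   1.9] [175.1 127. ] 89.26
sw [313. 183.] 193 [0.544  0.0964 0.0616] [541.5 105.1] [42.3 87.8] 87.38
peg [299. 195.] 36 [0.529  0.0527 0.0495] [528.8  54.4] [13.1 14.1] 64.23
peg [274. 220.] 22 [ 0.5265 -0.0554  0.0487] [526.7 -54.4] [7.3 6.8] 27.05
lever [325. 195.] 249 [ 0.6391 -0.0077  0.1421] [638.3 -12.9] [46.4 48.1] 78.83
yellow [287. 211.] 302 [0.5278 0.001  0.0339] [527.7   1.1] [56.7 59.2] 14.01
  return np.nanmean(a, axis, out=out, keepdims=keepdims)
```

View pics/w3c.png

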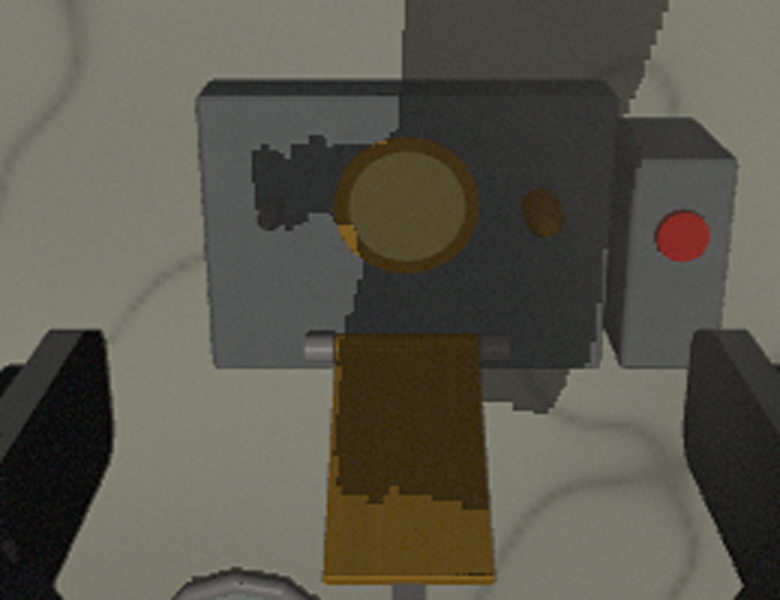

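The picture shows the shutter leaning back on its stop, with the plate at (405,460). The aperture centre is at (407,205) and the pegs at (542,213) and (268,217). Next I go over the head with the tool turned so the fingers close on the diagonal flats, clear of the jar and stamp.

```bash
python3 -m crank '{"delta_pos":[[0,-35,0],[0,-35,0],[0,-35,0],[0,-35,0],[0,-35,0],[2,-35,0],[2,-34,0],[2,-34,0],[1,-34,0],[1,-34,0],[0,0,0],[0,0,0]],"rot":[[0,0,-0.136],[0,0,-0.136],[0,0,-0.136],[0,0,-0.136],[0,0,-0.136],[0,0,-0.136],[0,0,-0.136],[0,0,-0.136],[0,0,-0.136],[0,0,-0.136],[0,0,0],[0,0,0]],"claw":[85,85,85,85,85,85,85,85,85,85,85,85]}'
python3 - <<'E'
from h import *
from rig import bot
f=load("w3");P=cloud(f);x,y,z=np.moveaxis(P,-1,0);m=(abs(x-.62)<.1)&(abs(y)<.028)&(z>.05)&(z<.12);k=np.polyfit(x[m],z[m],1);print("shutter angle",np.pi-np.arctan(k[0]))
s=bot.observe();M=R.from_quat(s["eef_rot"][[1,2,3,0]]).as_matrix();print(s["joints"].round(3),s["eef_pos"],"phix",np.degrees(np.arctan2(M[1,0],M[0,0])))
for n,sv in [("wrist","w4"),("top","t4"),("scene","s4")]:
    f=grab(n,sv);P=cloud(f);x,y,z=np.moveaxis(P,-1,0);hsv=cv2.cvtColor(f["img"],cv2.COLOR_RGB2HSV)
    reg=(abs(x-.45)<.13)&(abs(y+.33)<.13)
    print(n);comps(P,"flange",reg&(hsv[...,0]>95)&(hsv[...,0]<120)&(hsv[...,1]>90)&(abs(z-.014)<.005),40)
    comps(P,"tops",reg&(z>.07)&(z<.1),30)
    if n=="wrist": cv2.imwrite("pics/w4c.png",cv2.resize(f["img"][100:350,160:480,::-1],None,fx=2.5,fy=2.4,interpolation=cv2.INTER_CUBIC))
    if n!="scene":
        f2=f;reg=(abs(x-.53)<.14)&(abs(y-.02)<.16);comps(P,"yellow",reg&(hsv[...,0]>12)&(hsv[...,0]<35)&(hsv[...,1]>120)&(abs(z-.03)<.006),40)
E
```

```text
clock: 9.35
eef_pos: [0.4645, -0.3478, 0.27]
eef_rot: [-0.001, 0.638, 0.77, 0.0]
wrist_force: [0.5, 0.0, -0.1]
finger_gap: 0.998
grip_force: 0.0
shutter angle 2.0033351954337357
[-0.781  0.319  0.148  1.402  0.     0.602] [ 0.46451658 -0.34776461  0.26996475] phix 100.76152012836033
wrist
flange [313. 157.] 1864 [ 0.4485 -0.3515  0.0126] [ 463.1 -350.8] [144.4  63.8] 55.95
tops [267. 107.] 2202 [ 0.3993 -0.2945  0.0836] [ 398.8 -295.3] [49.  48.8] 49.06
tops [324. 176.] 1235 [ 0.4647 -0.3528  0.0889] [ 464.7 -348.8] [55.8 55.7] 10.75
tops [358. 241.] 712 [ 0.5162 -0.4158  0.0778] [ 516.8 -417.8] [33.1 33. ] 15.83
top
flange [461. 243.] 725 [ 0.4777 -0.3185  0.0134] [ 467.7 -343.7] [141.9  61.9] 55.5
tops [505. 222.] 168 [ 0.5187 -0.4148  0.0789] [ 519.7 -416.7] [32.6 33.7] 19.77
tops [479. 243.] 298 [ 0.4669 -0.3469  0.0883] [ 466.8 -347.6] [55.7 57.5] 9.54
tops [456. 271.] 388 [ 0.4006 -0.2924  0.0841] [ 401.2 -293.4] [48.6 48.7] 30.92
yellow [330. 216.] 153 [5.278e-01 3.000e-04 3.070e-02] [528.5   0.9] [56.2 57.3] 1.18
scene
flange [184. 252.] 54 [ 0.3831 -0.2253  0.0136] [ 383.5 -222.6] [46.3  5.6] 79.2
flange [177. 305.] 1022 [ 0.4819 -0.3341  0.0155] [ 466.2 -346.7] [145.4  64.8] 55.01
tops [161. 256.] 436 [ 0.4035 -0.2961  0.0864] [ 399.7 -293.4] [49.8 49.6] 8.27
tops [165. 286.] 571 [ 0.4658 -0.3494  0.0861] [ 464.9 -347.3] [55.7 57.9] 56.61
tops [160. 325.] 276 [ 0.5203 -0.4181  0.0802] [ 517.2 -416.1] [32.5 33.6] 45.79
```

View pics/w4c.png

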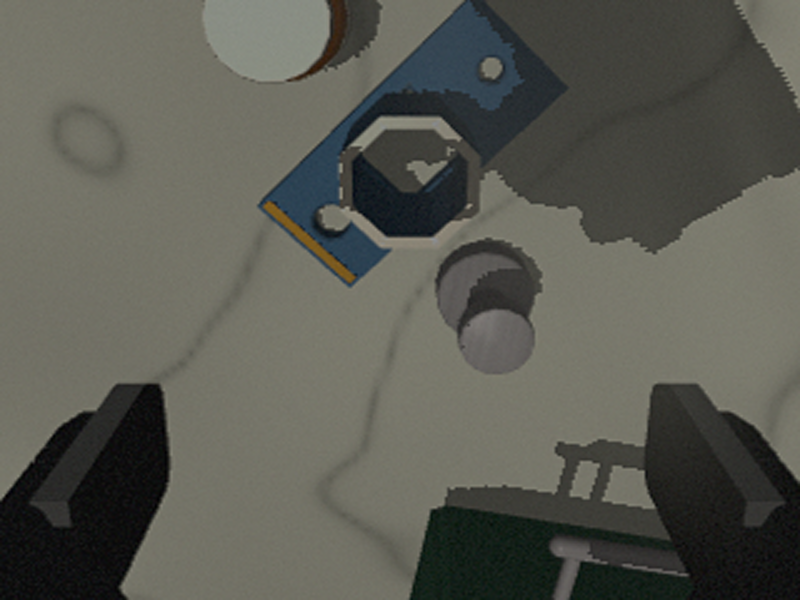

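The cup flats line up with the fingers: the rim centre is at (410,182), the big hole at (333,218) and the small hole at (490,69). The head-to-seat offset agrees across the three cameras at about (62, 348.4) mm. The shutter angle reads 2.00. Now I go down and grip.

```bash
python3 -m crank '{"delta_pos":[[1,0,-40],[0,0,-45],[0,0,-45],[0,0,-40],[0,0,-30],[0,0,-20],[0,0,-10],[0,0,0],[0,0,0]],"rot":[[0,0,0],[0,0,0],[0,0,0],[0,0,0],[0,0,0],[0,0,0],[0,0,0],[0,0,0],[0,0,0]],"claw":[85,85,85,85,85,85,85,85,85]}'
python3 -m crank '{"delta_pos":[[0,0,0],[0,0,0],[0,0,0],[0,0,0],[0,0,0],[0,0,0],[0,0,0],[0,0,0]],"rot":[[0,0,0],[0,0,0],[0,0,0],[0,0,0],[0,0,0],[0,0,0],[0,0,0],[0,0,0]],"claw":[30,30,30,30,30,30,30,30]}'
```

```text
clock: 10.4
eef_pos: [0.466, -0.347, 0.0425]
eef_rot: [0.001, 0.637, 0.771, -0.0]
wrist_force: [0.4, 0.3, -0.5]
finger_gap: 0.996
grip_force: 0.0
clock: 11.2
eef_pos: [0.466, -0.3477, 0.0429]
eef_rot: [0.001, 0.638, 0.77, -0.0]
wrist_force: [-1.3, 0.2, 6.8]
finger_gap: 0.656
grip_force: 64.8
```

```bash
python3 -m crank '{"delta_pos":[[0,0,10],[0,0,20],[0,0,30],[0,0,30],[0,0,30],[0,0,10],[0,0,0],[0,0,0]],"rot":[[0,0,0],[0,0,0],[0,0,0],[0,0,0],[0,0,0],[0,0,0],[0,0,0],[0,0,0]],"claw":[30,30,30,30,30,30,30,30]}'
python3 - <<'E'
from h import *
from rig import bot
s=bot.observe();M=R.from_quat(s["eef_rot"][[1,2,3,0]]).as_matrix();print(s["eef_pos"],M.round(4).tolist(),s["finger_gap"],s["grip_force"])
for n,sv in [("wrist","w5"),("top","t5"),("scene","s5")]:
    f=grab(n,sv);P=cloud(f);x,y,z=np.moveaxis(P,-1,0);hsv=cv2.cvtColor(f["img"],cv2.COLOR_RGB2HSV)
    reg=(abs(x-.46)<.11)&(abs(y+.345)<.11)
    print(n);comps(P,"flange",reg&(hsv[...,0]>95)&(hsv[...,0]<125)&(hsv[...,1]>70)&(abs(z-.144)<.008),40)
    comps(P,"rim",reg&(hsv[...,1]<60)&(hsv[...,2]>80)&(abs(z-.22)<.006),30)
E
```

```text
clock: 12.0
eef_pos: [0.4646, -0.3463, 0.1699]
eef_rot: [-0.001, 0.638, 0.77, 0.0]
wrist_force: [0.1, 0.1, -4.0]
finger_gap: 0.647
grip_force: 64.5
[ 0.46463543 -0.34631284  0.16994779] [[-0.1868, 0.9824, -0.0013], [0.9824, 0.1868, 0.0014], [0.0016, -0.001, -1.0]] 0.6473427272184357 64.51307415962219
wrist
flange [356. 193.] 9137 [ 0.4837 -0.3141  0.1398] [ 463. -348.] [150.7  64. ] 55.15
flange [322. 279.] 644 [ 0.4682 -0.3701  0.1466] [ 467.4 -367.7] [33.2  8.5] 9.27
rim [322. 296.] 3842 [ 0.4588 -0.3314  0.2164] [ 462.8 -342.8] [56.  46.6] 11.27
top
flange [473. 236.] 821 [ 0.4828 -0.312   0.14  ] [ 466.4 -342.2] [142.9  62.2] 55.58
flange [497. 239.] 48 [ 0.4748 -0.3676  0.1434] [ 470.8 -366. ] [33.6  8.9] 14.07
rim [492. 242.] 51 [ 0.4556 -0.3249  0.2167] [ 461.9 -327. ] [47.5 16. ] 9.8
scene
flange [162. 268.] 1398 [ 0.478  -0.3508  0.1419] [ 464.3 -344.7] [148.5  67.3] 56.77
rim [137. 245.] 42 [ 0.4539 -0.3691  0.2185] [ 458.3 -367.7] [13.9 38.9] 73.91
```

View pics/w5.png

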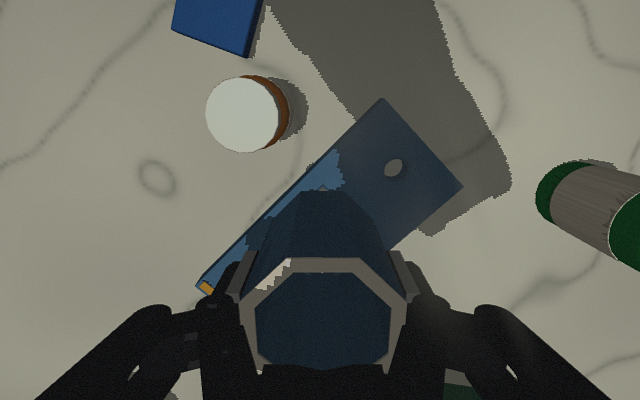

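The head hangs level in the grip. In the picture the cup rim is at (322,315), the small hole at (394,168), the strip at (207,288), and the jar is undisturbed at (245,114). Now I carry it and turn +213°.

```bash
python3 -m crank '{"delta_pos":[[2,13,0],[2,13,0],[2,13,0],[2,13,0],[2,13,0],[2,13,0],[2,13,0],[2,13,0],[2,13,0],[2,13,0],[2,13,0],[2,13,0]],"rot":[[0,0,0.138],[0,0,0.138],[0,0,0.138],[0,0,0.138],[0,0,0.138],[0,0,0.138],[0,0,0.138],[0,0,0.138],[0,0,0.138],[0,0,0.138],[0,0,0.138],[0,0,0.138]],"claw":[30,30,30,30,30,30,30,30,30,30,30,30]}'
python3 -m crank '{"delta_pos":[[2,13,0],[2,13,0],[2,13,0],[2,13,0],[2,13,0],[2,13,0],[2,13,0],[3,13,0],[3,13,0],[3,13,0],[3,13,0],[3,13,0]],"rot":[[0,0,0.138],[0,0,0.138],[0,0,0.138],[0,0,0.138],[0,0,0.138],[0,0,0.138],[0,0,0.138],[0,0,0.138],[0,0,0.138],[0,0,0.138],[0,0,0.138],[0,0,0.138]],"claw":[30,30,30,30,30,30,30,30,30,30,30,30]}'
python3 -m crank '{"delta_pos":[[3,13,0],[3,13,0],[3,10,0],[0,0,0],[0,0,0],[0,0,0],[0,0,0]],"rot":[[0,0,0.138],[0,0,0.138],[0,0,0.128],[0,0,0],[0,0,0],[0,0,0],[0,0,0]],"claw":[30,30,30,30,30,30,30]}'
python3 - <<'E'
from h import *
from rig import bot
s=bot.observe();M=R.from_quat(s["eef_rot"][[1,2,3,0]]).as_matrix();print(s["joints"].round(3),s["eef_pos"],"phix",np.degrees(np.arctan2(M[1,0],M[0,0])),M[2].round(4),s["finger_gap"])
for n,sv in [("wrist","w6"),("top","t6"),("scene","s6")]:
    f=grab(n,sv);P=cloud(f);x,y,z=np.moveaxis(P,-1,0);hsv=cv2.cvtColor(f["img"],cv2.COLOR_RGB2HSV)
    reg=(abs(x-.525)<.11)&(abs(y)<.11)
    print(n);comps(P,"flange",reg&(hsv[...,0]>95)&(hsv[...,0]<125)&(hsv[...,1]>70)&(abs(z-.142)<.008),40)
    comps(P,"strip",reg&(hsv[...,0]>8)&(hsv[...,0]<30)&(hsv[...,1]>100)&(abs(z-.142)<.01),8)
a=cv2.imread("pics/w6.png");b=cv2.imread("pics/s6.png")[80:280,200:420]
cv2.imwrite("pics/m6.png",np.hstack([cv2.resize(a,(480,300)),cv2.resize(b,(320,300))]))
E
```

```text
clock: 13.35
eef_pos: [0.4886, -0.1899, 0.17]
eef_rot: [-0.001, -0.139, 0.99, 0.001]
wrist_force: [1.1, 0.2, -2.4]
finger_gap: 0.647
grip_force: 64.4
clock: 14.55
eef_pos: [0.5176, -0.0341, 0.17]
eef_rot: [0.0, 0.823, -0.567, -0.001]
wrist_force: [0.3, 0.7, -3.3]
finger_gap: 0.649
grip_force: 64.4
clock: 15.25
eef_pos: [0.527, 0.0007, 0.1711]
eef_rot: [0.0, 0.919, -0.394, -0.0]
wrist_force: [-0.2, -0.2, -2.3]
finger_gap: 0.647
grip_force: 64.4
[-0.151  0.247 -0.193  1.131 -0.    -2.482] [0.52703601 0.00065486 0.17110687] phix -46.42993526947238 [-3.e-04  5.e-04 -1.e+00] 0.6465045463909409
wrist
flange [364. 182.] 12690 [ 0.5364 -0.0464  0.1409] [525.9  -0.7] [150.4  64.6] 88.52
flange [322. 278.] 468 [0.5103 0.0157 0.1455] [511.   14.6] [31.5  9.5] 44.55
strip [206. 288.] 105 [0.554  0.0687 0.1415] [553.7  68.6] [5.6 8.6] 83.3
top
scene
flange [282. 185.] 761 [ 0.541  -0.0386  0.1445] [526.9  -3.6] [145.5  65. ] 88.71
strip [320. 198.] 15 [ 0.6276 -0.0109  0.1336] [628.7 -11.2] [ 5.4 21.9] 6.01
```

View pics/m6.png

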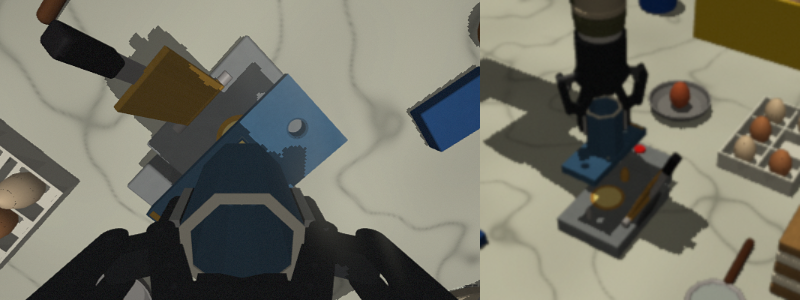

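The head hovers over the base with the strip end toward the switch housing. The shutter is still back (plate at (165,85) in the left half), and the small hole is at (297,126). In the wrist camera's own frame the head is about (0.4, 0.3) mm short of the seat and the yaw matches. I'll correct that and lower it in stages, checking force.

```bash
python3 -m crank '{"delta_pos":[[0.5,0.4,-10],[0,0,-20],[0,0,-20],[0,0,-15],[0,0,-8],[0,0,-4],[0,0,-4],[0,0,-4],[0,0,-4],[0,0,0],[0,0,0]],"rot":[[0,0,0],[0,0,0],[0,0,0],[0,0,0],[0,0,0],[0,0,0],[0,0,0],[0,0,0],[0,0,0],[0,0,0],[0,0,0]],"claw":[30,30,30,30,30,30,30,30,30,30,30]}'
```

```text
clock: 16.5
eef_pos: [0.5279, 0.0015, 0.0825]
eef_rot: [-0.0, 0.919, -0.393, 0.0]
wrist_force: [0.2, -1.1, -3.1]
finger_gap: 0.651
grip_force: 64.4
```

No force, and the pegs are in the holes. Continuing down gently.

```bash
python3 -m crank '{"delta_pos":[[0,0,-2],[0,0,-2],[0,0,-2],[0,0,-1],[0,0,0],[0,0,0]],"rot":[[0,0,0],[0,0,0],[0,0,0],[0,0,0],[0,0,0],[0,0,0]],"claw":[30,30,30,30,30,30]}'
python3 - <<'E'
from h import *
from rig import bot
print(bot.observe()["eef_pos"])
f=grab("wrist","w7");P=cloud(f);x,y,z=np.moveaxis(P,-1,0);hsv=cv2.cvtColor(f["img"],cv2.COLOR_RGB2HSV)
reg=(abs(x-.525)<.11)&(abs(y)<.11)
comps(P,"flange",reg&(hsv[...,0]>95)&(hsv[...,0]<125)&(hsv[...,1]>70)&(abs(z-.047)<.008),40)
comps(P,"base",reg&(abs(z-.03)<.006)&(hsv[...,1]<70),40)
E
```

```text
clock: 17.1
eef_pos: [0.5278, 0.0016, 0.0753]
eef_rot: [0.0, 0.919, -0.393, -0.0]
wrist_force: [-0.2, -0.0, -2.7]
finger_gap: 0.65
grip_force: 64.4
[0.52775513 0.00156671 0.07529382]
flange [365. 183.] 12993 [ 0.5365 -0.045   0.0451] [526.8  -0. ] [150.3  64.5] 88.58
flange [322. 278.] 512 [0.5109 0.0165 0.0502] [512.   15.2] [32.5  9.6] 44.7
base [297. 154.] 20868 [ 0.5731 -0.0373  0.0286] [5.441e+02 2.000e-01] [172.9 129. ] 88.74
```

```bash
python3 -m crank '{"delta_pos":[[0,0,-0.7],[0,0,-0.7],[0,0,-0.6],[0,0,0],[0,0,0]],"rot":[[0,0,0],[0,0,0],[0,0,0],[0,0,0],[0,0,0]],"claw":[30,30,30,30,30]}'; python3 -m crank '{"delta_pos":[[0,0,-0.5],[0,0,0],[0,0,0]],"rot":[[0,0,0],[0,0,0],[0,0,0]],"claw":[30,30,30]}'
```

```text
clock: 17.65
eef_pos: [0.5277, 0.0016, 0.0733]
eef_rot: [0.0, 0.919, -0.393, -0.0]
wrist_force: [-0.4, 0.1, -3.0]
finger_gap: 0.645
grip_force: 64.4
clock: 17.95
eef_pos: [0.5278, 0.0015, 0.0729]
eef_rot: [0.0, 0.919, -0.393, 0.0]
wrist_force: [1.2, 0.4, -0.9]
finger_gap: 0.648
grip_force: 64.7
```

```bash
python3 -m crank '{"delta_pos":[[0,0,-0.4],[0,0,0],[0,0,0]],"rot":[[0,0,0],[0,0,0],[0,0,0]],"claw":[30,30,30]}'; python3 -m crank '{"delta_pos":[[0,0,-0.3],[0,0,0],[0,0,0]],"rot":[[0,0,0],[0,0,0],[0,0,0]],"claw":[30,30,30]}'
```

```text
clock: 18.25
eef_pos: [0.5279, 0.0015, 0.0729]
eef_rot: [0.0, 0.919, -0.393, 0.0]
wrist_force: [-0.9, -0.5, 3.2]
finger_gap: 0.651
grip_force: 65.0
clock: 18.55
eef_pos: [0.5279, 0.0015, 0.0728]
eef_rot: [0.0, 0.919, -0.393, 0.0]
wrist_force: [-2.2, 1.0, 6.0]
finger_gap: 0.651
grip_force: 65.6
```

Contact has built up to about 9 N with z no longer falling, so the head is home. I'll release and rise.

```bash
python3 -m crank '{"delta_pos":[[0,0,0],[0,0,0],[0,0,0],[0,0,0],[0,0,0],[0,0,15],[0,0,30],[0,0,40],[-20,0,40],[-40,0,20],[-40,0,0],[0,0,0]],"rot":[[0,0,0],[0,0,0],[0,0,0],[0,0,0],[0,0,0],[0,0,0],[0,0,0],[0,0,0],[0,0,0],[0,0,0],[0,0,0],[0,0,0]],"claw":[62,70,78,78,78,78,78,78,78,78,78,78]}'
python3 -m crank '{"delta_pos":[[-40,0,0],[-40,0,0],[0,0,0],[0,0,0]],"rot":[[0,0,0],[0,0,0],[0,0,0],[0,0,0]],"claw":[78,78,78,78]}'
python3 - <<'E'
from h import *
for n,sv in [("wrist","w8"),("scene","s8")]:
    f=grab(n,sv);P=cloud(f);x,y,z=np.moveaxis(P,-1,0);hsv=cv2.cvtColor(f["img"],cv2.COLOR_RGB2HSV)
    reg=(abs(x-.525)<.11)&(abs(y)<.11);print(n)
    comps(P,"flange",reg&(hsv[...,0]>95)&(hsv[...,0]<125)&(hsv[...,1]>70)&(abs(z-.046)<.008),40)
    comps(P,"base",reg&(abs(z-.03)<.006)&(hsv[...,1]<70),40)
    comps(P,"rim",reg&(abs(z-.119)<.007)&(x<.57),40)
    m=(x>.58)&(x<.7)&(abs(y+.003)<.025)&(z>.06)&(z<.115);k=np.polyfit(x[m],z[m],1);print("shutter",np.pi-np.arctan(k[0]))
cv2.imwrite("pics/s8c.png",cv2.resize(cv2.imread("pics/s8.png")[120:360,120:440],None,fx=2.4,fy=2.4))
E
```

```text
clock: 19.75
eef_pos: [0.423, 0.0023, 0.2175]
eef_rot: [0.0, 0.919, -0.393, -0.001]
wrist_force: [0.3, 0.4, -0.8]
finger_gap: 0.912
grip_force: 0.0
clock: 20.15
eef_pos: [0.348, 0.0015, 0.2174]
eef_rot: [-0.0, 0.919, -0.393, 0.001]
wrist_force: [0.3, -1.1, 0.0]
finger_gap: 0.912
grip_force: 0.0
wrist
flange [181.  56.] 4903 [0.5082 0.0177 0.0426] [5.269e+02 5.000e-01] [149.   64.9] 88.48
flange [145.  26.] 412 [0.5489 0.007  0.047 ] [545.7   7.3] [10.1 37.4] 22.94
base [176.  70.] 5414 [0.4912 0.0383 0.0285] [540.8  11.4] [195.2 123.8] 88.72
rim [125.  35.] 2105 [0.5136 0.0119 0.1189] [521.2   5.5] [57.7 40. ] 42.99Traceback (most recent call last):
  File "<stdin>", line 8, in <module>
    raise TypeError("expected non-empty vector for x")
TypeError: expected non-empty vector for x
```

```bash
python3 - <<'E'
from h import *
f=grab("scene","s8");P=cloud(f);x,y,z=np.moveaxis(P,-1,0)
m=(abs(x-.58)<.03)&(abs(y)<.08)&(z>.025)&(z<.05)
reg=(abs(x-.525)<.11)&(abs(y)<.11);hsv=cv2.cvtColor(f["img"],cv2.COLOR_RGB2HSV)
comps(P,"flange",reg&(hsv[...,0]>95)&(hsv[...,0]<125)&(hsv[...,1]>70)&(abs(z-.046)<.008),40)
cv2.imwrite("pics/s8c.png",cv2.resize(cv2.imread("pics/s8.png")[120:360,120:440],None,fx=2.4,fy=2.4))
E
```

```text
flange [284. 215.] 651 [ 0.5398 -0.0356  0.0462] [527.9  -1.3] [149.2  65.9] 89.38
```

View pics/s8c.png

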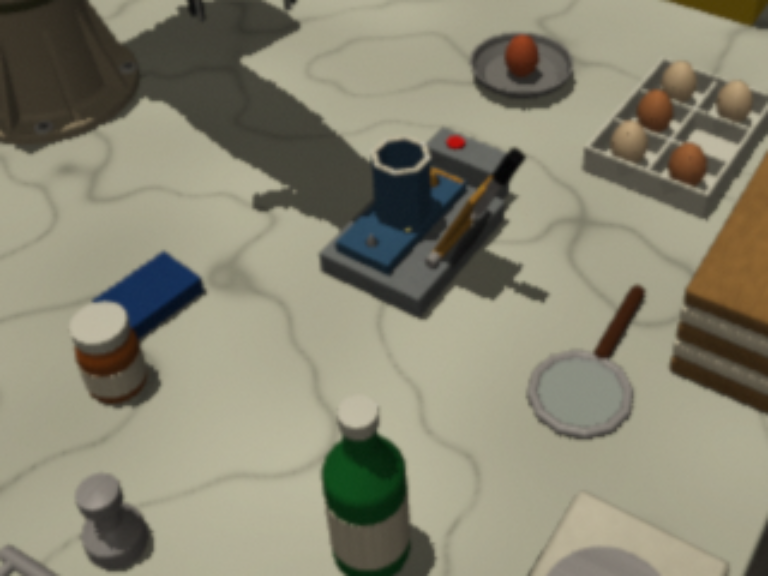

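The picture shows the head flat on the base at (400,215), with the small peg through its hole at (372,240). The shutter is open with its lever end at (511,160), and the jar, stamp and other things are standing as they were.

```bash
python3 -c "
from rig import bot
print(bot.sign_off())"
```

```text
the job is handed in; nothing more can be done
None
```

The job is handed in: the shutter is open on its stop and the egg-cup head sits flat on both pegs, released, with nothing else visibly moved; the hand-in call returned no verdict.

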